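Post a sample vial through the sprung flaps of the retain box

TASK

Of the three vials spread out along the front of the bench, put the amber one with the white cap into the grey retain-sample box: push it upright through the sprung flaps in the box's blue top and lower it gently until you feel it press on the cushioned cup hidden inside, whose height is different each time. Let go only there, so that it is not rammed or dropped, and draw out so that the flaps swing shut over it. Leave the other two of the three vials standing where they are.

Things in the scene. Friction and masses are not known exactly. Their poses are not given: they have to be found in the camera images.
- vial_2: the vial to post, one of three spread along the front right of the bench (a like-coloured one far back beside the spray bottle is not meant): amber (orange) body, white screw cap; 52 mm tall, body 24 mm and cap (the top 12 mm) 26 mm in diameter; about 30 g; stands upright on the bench; origin at the centre of its underside, z up
- vial_1: a vial of the same size with a white body and black cap, standing on the bench; leave it alone
- vial_3: a vial of the same size with a white body and blue cap, standing on the bench; leave it alone
- retain_box: grey steel box with a blue top, fixed to the bench; 104 mm along its x, 190 mm along its y, 132 mm high; origin at the centre of its underside, z up. Its top has a slot closed by two sprung flaps; below the slot the box is empty down to a cup centred under the slot. More than 18 N between vial and box is ramming
- flap_front (a joint): front flap (on the box's -x side), hinged along the slot's -x edge: 0 shut (level), grows to 1.6 rad as it swings down; sprung shut, 22 mm long; each flap presses 1 to 2 N against what holds it open, and slides along it with little friction (smooth coated metal)
- flap_back (a joint): back flap (on the box's +x side), hinged along the slot's +x edge: same as the front flap
- slot (a point): centre of the slot in the box's top face, 132 mm above the bench: 46 mm along the box's x by 150 mm along its y. The two flaps meet along its middle line (along y) and swing down into the box. The fingers must go in with the vial, one on either side of it along the box's y; there they can open up to 140 mm over their backs
- cup_low (a point): point on the cup's axis, 28 mm above the bench: the lowest level the cup's bottom can have. The bottom, a sprung pad, is set 28 to 50 mm above the bench, anew each time and not measured. Cup: mouth about 40 mm, bore 30 mm, rim 12 mm above the pad. The pad gives from about 2 N, goes down 8 mm until about 8 N, then is solid; 3 to 8 N with the vial still held shows it has landed
There are look-alikes about, which are no part of the job. Leave any yellow look-alike of the vial_2 alone.

How it is judged:
By the outcome, as a careful person would: the job done as asked, in the order asked, and still so for the second after the job is handed in, with the robot touching nothing.
It also fails if it takes over 67 s, if anything falls off the work surface, if the arm or the gripper's body presses on something with over 40 N, if the wrist force passes 120 N, or if a joint passes its speed limit or range.

ROBOT

A 6-joint arm with a two-finger parallel gripper is mounted at the origin on a cart in front of the work surface, level with it; the furniture and walls round the work are solid. World frame = base frame: x ahead of the robot, y to its left, z up, the work surface at z = 0. Lengths are in mm, angles in rad, forces in N, time in s.
With the tool pointing down it reaches from about 250 to 850 mm from the base axis. Payload 12.5 kg.
Tool frame: the origin (TCP) lies midway between the tips of the shut fingers; the grasp point (between the pads) lies 19 mm behind it; z points along the fingers, y is the line along which they close (so a half turn about z gives the same grasp; the last joint's range is limited). The gripper opens to 93 mm and grips with 3 to 60 N. Pads are 15 mm wide; open, the fingers measure 128 mm over their backs; the gripper's body (75 mm by 188 mm) begins 65 mm behind the grasp point.
Start: joints at [1.115, 0.351, 1.652, -0, 1.139, -0.085], TCP at [199.267, 512.618, 196.433] pointing down, gripper open.
Joint ranges: [-2.75, 2.75], [-0.79, 2.1], [0.01, 2.65], [-1.57, 4.71], [0.07, 3.14], [-2.87, 2.87]. Speed limits (rad/s): [2.22, 2.22, 2.79, 3.14, 3.14, 3.14].

INTERFACE

Orientations are given as a unit quaternion [w, x, y, z].
In Python, from station import manip gives the robot as it stands.
- The arm moves only by the tool jog_arm, never from a script. Its argument "targets" is one flat list of numbers, 7 for each row, row after row: the finger opening in mm, from 0 to 93, then the shift along the tool's x, y, z normalised to -1 to 1, where 1 is 0.4 m, then the turn, a rotation vector about the tool's x, y, z normalised to -1 to 1, where 1 is 120 degrees. In form: [grip, dx, dy, dz, ax, ay, az, grip, dx, dy, dz, ax, ay, az, ...]. A call has 1 to 5 rows; each row is the pose to reach, as a shift and turn from the pose commanded when the call began, along the tool's axes at that moment; what a row does not reach only later rows make up. A row lasts 1/12 s, in which the tool goes at most 41.7 mm and 7.16 degrees, less where a joint would pass 70% of its speed; a pose out of reach is approached as far as the arm can. A call with a number of a shift or a turn outside -1 to 1 is refused whole. A call with a gripper value outside its range is refused whole. The fingers move at their own pace and stop on an object; the grip force is fixed at half the most. Time passes only in rows, so rows that repeat a pose let the fingers close. It gives the time, the measured TCP pose, the force, the opening and the grip force at its end, in the units of the state.
- manip.sense(): the state, without advancing time (a new reading comes with each control period).
- manip.camera(name): name is "side" or "top"; returns the picture (400x640x3 uint8, red, green, blue); there is no depth.
- manip.camera_info(name): a dict with "camera_matrix" (3x3 intrinsics, pixels), "pose" (4x4, takes a point from camera to world coordinates). Camera axes: x right, y down, z forward; pixel columns grow to the right and rows downward; lengths in mm; the calibration is good to about 2 mm. A picture is of the moment at which its call begins. camera_info takes no time and is no camera call.
- manip.finish_job(): hands the job in; it is judged then, once.
Trained networks look in the newest picture that a camera, given by its name, has taken for a name from the list of things; names that differ only in an ending like _2 or _b are one class to them, and where a whole thing is asked for, a point or a joint stands for the part that bears it (a point fixed in the world has none). Each returns a list of dicts, best first, with "conf" (0 to 1); they miss things now and then, are a little off and sometimes report something else, mostly with a low value. They report only what shows in the picture. A call takes as long as a camera call. They do not tell look-alikes from the thing itself.
- manip.find_in(camera, thing): "box" ([left, top, width, height] in pixels, round what is visible of it).
The state is a dict: "time_s": time; "joints": joint angles; "joint_velocities": joint speeds; "joint_efforts": joint torques, N m; "ee_pos": TCP position; "orientation": TCP orientation; "force": force on the tool from outside, world axes, zero at the start; "wrist_torque": the same for the moment, N m; "width": finger opening in mm; "grasp_force": force on a finger pad.
Only numpy, scipy, OpenCV 4.12 (cv2) and the standard library are available. Lean on these libraries where they do the work, as an engineer would, in place of code of your own. Each camera call takes 0.05 s, during which the arm holds its last target. There are 200 camera calls.

## Working session

There is one attempt and no reset: what is moved stays moved. The work goes in short steps, Python scripts to look and compute and a tool call to move; the robot and the scene stay as the last step left them, time stands still between calls to the robot, and variables do not carry over. Pictures are saved under pics/ and viewed, at most 10 in all, crops included, and the job is handed in when it is done.

Besides the shell and the picture viewer there is one more tool, called after "Emit:" as name(argument=value, ...) on one line, values as JSON. jog_arm: Moves the arm, as the interface text tells. Scaled input: -1 to 1 covers 0.4 m each way for a shift and 120 degrees each way for a turn. Its arguments: {"type":"object","properties":{"targets":{"type":"array"}},"required":["targets"]}

```bash
mkdir -p pics; ls
python3 - <<'E'
from station import manip
import cv2,numpy as np
for c in("top","side"):
    im=manip.camera(c); cv2.imwrite(f"pics/{c}0.png",im[:,:,::-1])
    i=manip.camera_info(c); print(c,np.round(i["camera_matrix"],1).tolist(),np.round(i["pose"],3).tolist())
    for t in("vial_2","retain_box","flap_front"):
        print(t,[(np.round(d["box"]).tolist(),round(d["conf"],2)) for d in manip.find_in(c,t)])
s=manip.sense();print({k:np.round(v,3).tolist() for k,v in s.items()})
E
```

```text
pics
top [[385.4, 0.0, 313.6], [0.0, 385.4, 202.4], [0.0, 0.0, 1.0]] [[-0.023, -0.989, 0.145, 393.284], [-1.0, 0.025, 0.013, -89.397], [-0.017, -0.144, -0.989, 1079.126], [0.0, 0.0, 0.0, 1.0]]
vial_2 [([401.0, 204.0, 13.0, 11.0], 0.67), ([362.0, 234.0, 11.0, 14.0], 0.64), ([370.0, 216.0, 14.0, 11.0], 0.59), ([409.0, 232.0, 15.0, 9.0], 0.48), ([333.0, 229.0, 10.0, 12.0], 0.41)]
retain_box [([167.0, 185.0, 91.0, 59.0], 0.83)]
flap_front [([180.0, 208.0, 56.0, 21.0], 0.89)]
side [[364.2, 0.0, 318.4], [0.0, 364.2, 193.8], [0.0, 0.0, 1.0]] [[0.998, -0.039, 0.041, 472.341], [-0.057, -0.675, 0.736, -696.769], [-0.001, -0.737, -0.676, 663.091], [0.0, 0.0, 0.0, 1.0]]
vial_2 [([290.0, 309.0, 16.0, 22.0], 0.85), ([284.0, 251.0, 13.0, 22.0], 0.67), ([296.0, 227.0, 12.0, 16.0], 0.62), ([310.0, 262.0, 17.0, 20.0], 0.57), ([325.0, 295.0, 15.0, 20.0], 0.55)]
retain_box [([290.0, 104.0, 49.0, 76.0], 0.55)]
flap_front [([290.0, 103.0, 48.0, 78.0], 0.7), ([303.0, 105.0, 17.0, 36.0], 0.55)]
{'time_s': 0.4, 'joints': [1.115, 0.351, 1.652, -0.0, 1.139, -0.085], 'joint_velocities': [-0.001, -0.0, -0.0, 0.001, 0.001, 0.001], 'joint_efforts': [-0.002, -49.685, -28.522, 0.07, 0.023, -0.0], 'ee_pos': [199.246, 512.574, 196.351], 'orientation': [-0.0, 0.184, 0.983, -0.0], 'force': [-0.229, -0.951, 0.924], 'wrist_torque': [0.007, -0.043, 0.003], 'grasp_force': 0.0, 'width': 93.027}
```

Run:
```python
import cv2
a=cv2.imread("pics/top0.png")[150:290,140:460];cv2.imwrite("pics/t1.png",cv2.resize(a,None,fx=2.5,fy=2.5,interpolation=2))
a=cv2.imread("pics/side0.png")[90:350,220:420];cv2.imwrite("pics/s1.png",cv2.resize(a,None,fx=2.3,fy=2.3,interpolation=2))
```

```text
(no output)
```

View pics/t1.png

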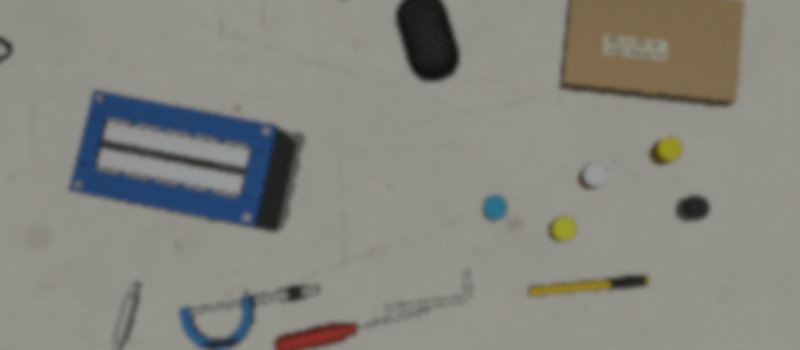

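View pics/s1.png

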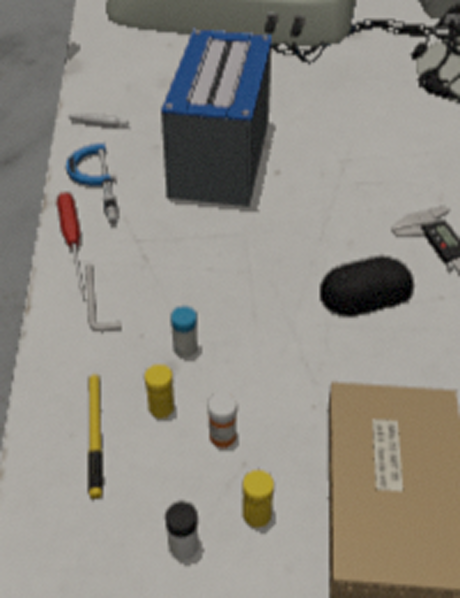

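The top view shows the white-capped vial at about px (377,220) and the box's blue top centred at about (208,213). Yellow look-alikes stand beside the vial. The side view shows the white-capped vial at about (317,272).

```bash
cat > h.py <<'E'
from station import manip
import cv2,numpy as np
def ray(c,uv):
    i=manip.camera_info(c);T=np.array(i["pose"]);K=np.array(i["camera_matrix"])
    return T[:3,3],T[:3,:3]@np.linalg.solve(K,[uv[0],uv[1],1])
def at(c,uv,z):
    o,d=ray(c,uv);return (o+d*(z-o[2])/d[2])[:2]
def pix(c,p):
    i=manip.camera_info(c);T=np.array(i["pose"]);q=np.array(i["camera_matrix"])@(T[:3,:3].T@(np.array(p)-T[:3,3]));return q[:2]/q[2]
E
python3 - <<'E'
from h import *
np.set_printoptions(precision=1,suppress=True)
for n,t in dict(white=(377.2,220),blue=(338,233),black=(417,233.3),y1=(365.3,241.5),y2=(407.5,210)).items():
    print(n,at("top",t,52))
for n,t in dict(white=(317,265),blue=(300,228.5),black=(299,315),y1=(289.5,253),y2=(332.5,300)).items():
    print("side cap top",n,at("side",t,50))
for c in("top","side"):
    im=cv2.imread(f"pics/{c}0.png");hsv=cv2.cvtColor(im,cv2.COLOR_BGR2HSV)
    m=cv2.inRange(hsv,(105,120,60),(125,255,255))
    n,l,s,ce=cv2.connectedComponentsWithStats(m);k=1+np.argmax(s[1:,4]);print(c,s[k])
    cs,_=cv2.findContours((l==k).astype(np.uint8),cv2.RETR_EXTERNAL,cv2.CHAIN_APPROX_NONE)
    P=np.array([at(c,p[0],132) for p in cs[0]],np.float32);r=cv2.minAreaRect(P);print(r,cv2.boxPoints(r).tolist())
    hl,_=cv2.findContours((l!=k).astype(np.uint8),cv2.RETR_LIST,cv2.CHAIN_APPROX_NONE)
    # slot: bright interior
    h=[q for q in hl if 100<cv2.contourArea(q)<3000]
    for q in h:print(" hole",cv2.minAreaRect(np.array([at(c,p[0],132) for p in q],np.float32)))
E
```

```text
white [ 491.6 -244.4]
blue [ 459.4 -138.9]
black [ 453.7 -348. ]
y1 [ 435.2 -210.4]
y2 [ 516.4 -326.5]
side cap top white [ 494.6 -245.3]
side cap top blue [ 461.8 -142.8]
side cap top black [ 455.8 -354.6]
side cap top y1 [ 438.2 -211. ]
side cap top y2 [ 519.5 -327.5]
top [ 170  188   81   52 1525]
((511.7252197265625, 182.17825317382812), (188.1015625, 98.67694854736328), 77.5560302734375) [[443.2793273925781, 100.96867370605469], [539.6380615234375, 79.70530700683594], [580.171142578125, 263.3878173828125], [483.8123779296875, 284.65118408203125]]
 hole ((512.746337890625, 184.04574584960938), (152.0507354736328, 57.91630172729492), 77.6532211303711)
side [291 104  47  38 741]
((513.661865234375, 179.60205078125), (192.7576904296875, 101.52088928222656), 77.43212127685547) [[443.14605712890625, 96.57781982421875], [542.234375, 74.48727416992188], [584.1776733398438, 262.62628173828125], [485.08935546875, 284.7168273925781]]
 hole ((512.3199462890625, 181.42779541015625), (153.7214813232422, 55.934112548828125), 77.41371154785156)
 hole ((513.9359741210938, 180.25167846679688), (202.99623107910156, 107.24439239501953), 77.53807067871094)
```

Emit:
jog_arm(targets=[93, -0.366, -0.4, 0, 0, 0, -0.0725, 93, -0.366, -0.4, 0, 0, 0, -0.0725, 93, -0.366, -0.4, 0, 0, 0, -0.0725, 93, -0.366, -0.4, 0, 0, 0, -0.0725, 93, -0.366, -0.4, 0, 0, 0, -0.0725])

```text
time_s: 0.82
ee_pos: [274.7, 316.8, 196.5]
orientation: [0.0, 0.109, 0.994, 0.0]
force: [1.5, 0.3, 0.7]
width: 92.9
grasp_force: 0.0
```

Emit:
jog_arm(targets=[93, -0.267, -0.4, 0, 0, 0, 0, 93, -0.267, -0.4, 0, 0, 0, 0, 93, -0.267, -0.4, 0, 0, 0, 0, 93, -0.267, -0.4, 0, 0, 0, 0, 93, -0.267, -0.4, 0, 0, 0, 0])

```text
time_s: 1.23
ee_pos: [344.7, 136.4, 196.7]
orientation: [0.0, 0.11, 0.994, -0.0]
force: [0.6, 0.4, 0.7]
width: 93.0
grasp_force: 0.0
```

Emit:
jog_arm(targets=[70, -0.267, -0.4, 0, 0, 0, 0, 70, -0.267, -0.4, 0, 0, 0, 0, 70, -0.267, -0.4, 0, 0, 0, 0, 70, -0.267, -0.4, 0, 0, 0, 0, 70, -0.267, -0.4, 0, 0, 0, 0])

```text
time_s: 1.65
ee_pos: [414.5, -43.5, 196.7]
orientation: [0.001, 0.11, 0.994, -0.0]
force: [-0.4, 1.6, -0.5]
width: 70.6
grasp_force: 0.0
```

Emit:
jog_arm(targets=[60, -0.3, -0.4475, 0, 0, 0, 0, 60, -0.3, -0.4475, 0, 0, 0, 0, 60, -0.3, -0.4475, 0, 0, 0, 0, 60, -0.3, -0.4475, 0, 0, 0, 0, 60, -0.3, -0.4475, 0, 0, 0, 0])

```text
time_s: 2.07
ee_pos: [489.5, -236.5, 196.5]
orientation: [0.0, 0.109, 0.994, -0.0]
force: [0.9, 0.4, 0.4]
width: 60.5
grasp_force: 0.0
```

Emit:
jog_arm(targets=[60, -0.0127, -0.0175, 0.276, 0, 0, 0, 60, -0.0127, -0.0175, 0.276, 0, 0, 0, 60, -0.0127, -0.0175, 0.276, 0, 0, 0, 60, -0.0127, -0.0175, 0.276, 0, 0, 0, 60, -0.0127, -0.0175, 0.276, 0, 0, 0])

```text
time_s: 2.48
ee_pos: [492.3, -242.0, 85.8]
orientation: [-0.001, 0.109, 0.994, 0.0]
force: [0.0, -0.6, 0.7]
width: 60.1
grasp_force: 0.0
```

Run:
```python
from h import *
s=manip.sense();print(np.round(s["ee_pos"],1),s["time_s"])
p=s["ee_pos"]
out=[]
for c in("top","side"):
    im=manip.camera(c)[:,:,::-1].copy()
    print(c,[(np.round(d["box"]).tolist(),round(d["conf"],2)) for d in manip.find_in(c,"vial_2")])
    u=pix(c,[p[0],p[1],52]);print(c,u,"tcp",pix(c,p))
    a=im[int(u[1])-40:int(u[1])+35,int(u[0])-45:int(u[0])+45];out.append(cv2.resize(a,(396,330),interpolation=2))
cv2.imwrite("pics/n1.png",np.hstack(out))
```

```text
[ 492.3 -242.    85.8] 2.4833
top [([332.0, 226.0, 13.0, 12.0], 0.51)]
top [376.28836687 219.75246814] tcp [378.17732438 218.44938244]
side [([294.0, 309.0, 13.0, 26.0], 0.86), ([312.0, 261.0, 10.0, 22.0], 0.82), ([324.0, 293.0, 18.0, 24.0], 0.72), ([280.0, 250.0, 17.0, 20.0], 0.63)]
side [315.78224163 263.18444187] tcp [315.68346262 252.87789788]
```

View pics/n1.png

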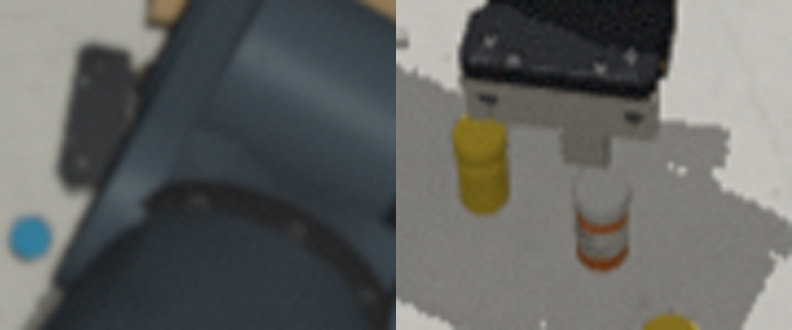

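The side view shows the white-capped vial with amber stripes at its label edges standing right under the open fingers (cap at about px 317,265). The top view is blocked by the arm.

Emit:
jog_arm(targets=[60, -0.0023, -0.006, 0.05, 0, 0, 0, 60, -0.0023, -0.006, 0.1, 0, 0, 0, 60, -0.0023, -0.006, 0.1458, 0, 0, 0, 60, -0.0023, -0.006, 0.1458, 0, 0, 0, 60, -0.0023, -0.006, 0.1458, 0, 0, 0])

```text
time_s: 3.1
ee_pos: [493.4, -244.8, 28.6]
orientation: [0.0, 0.109, 0.994, -0.0]
force: [-0.1, 0.3, 0.3]
width: 59.5
grasp_force: 0.0
```

Emit:
jog_arm(targets=[22, 0, 0, 0, 0, 0, 0, 22, 0, 0, 0, 0, 0, 0, 22, 0, 0, 0, 0, 0, 0, 22, 0, 0, 0, 0, 0, 0, 22, 0, 0, 0, 0, 0, 0])

```text
time_s: 3.52
ee_pos: [493.3, -244.9, 28.2]
orientation: [0.0, 0.109, 0.994, -0.0]
force: [0.2, 0.2, -0.3]
width: 31.0
grasp_force: 0.0
```

Emit:
jog_arm(targets=[15, 0, 0, 0, 0, 0, 0, 15, 0, 0, 0, 0, 0, 0, 15, 0, 0, 0, 0, 0, 0, 15, 0, 0, 0, 0, 0, 0, 15, 0, 0, 0, 0, 0, 0])

```text
time_s: 3.93
ee_pos: [493.2, -244.9, 27.9]
orientation: [0.0, 0.109, 0.994, -0.0]
force: [0.3, -0.3, 5.0]
width: 22.6
grasp_force: 28.2
```

Run:
```python
from h import *
s=manip.sense();print({k:np.round(v,2).tolist() for k,v in s.items() if k in("force","wrist_torque","width","grasp_force","ee_pos")})
im=manip.camera("side")[:,:,::-1];a=im[215:305,265:365]
cv2.imwrite("pics/n2.png",cv2.resize(a,(600,540),interpolation=2))
```

```text
{'ee_pos': [493.22, -244.89, 27.92], 'force': [0.34, -0.32, 5.04], 'wrist_torque': [0.03, 0.02, -0.01], 'grasp_force': 28.17, 'width': 22.58}
```

View pics/n2.png

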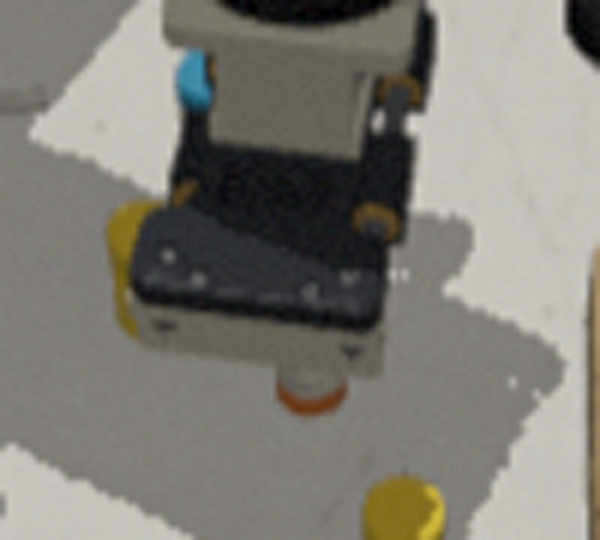

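The side view shows the vial upright between the fingers (its base at about px 317,282). The yellow neighbours still stand.

Emit:
jog_arm(targets=[15, 0, 0, -0.02, 0, 0, 0, 15, 0, 0, -0.06, 0, 0, 0, 15, 0, 0, -0.11, 0, 0, 0, 15, 0, 0, -0.19, 0, 0, 0, 15, 0, 0, -0.28, 0, 0, 0])

```text
time_s: 4.4
ee_pos: [492.0, -244.2, 140.1]
orientation: [-0.001, 0.109, 0.994, 0.001]
force: [0.5, -0.0, 0.2]
width: 14.8
grasp_force: 0.0
```

Run:
```python
from h import *
s=manip.sense();print({k:np.round(v,2).tolist() for k,v in s.items() if k in("force","wrist_torque","width","grasp_force","ee_pos")})
p=s["ee_pos"];u=pix("side",p);print(u, pix("side",[p[0],p[1],p[2]-28]))
im=manip.camera("side")[:,:,::-1];x,y=int(u[0])-50,int(u[1])-40;print(x,y);a=im[y:y+90,x:x+100]
cv2.imwrite("pics/n3.png",cv2.resize(a,(600,540),interpolation=2))
```

```text
{'ee_pos': [492.03, -244.2, 140.14], 'force': [0.49, -0.02, 0.19], 'wrist_torque': [-0.07, -0.04, -0.02], 'grasp_force': 0.0, 'width': 14.76}
[315.42027967 235.72288939] [315.51412243 245.23816127]
265 195
```

View pics/n3.png

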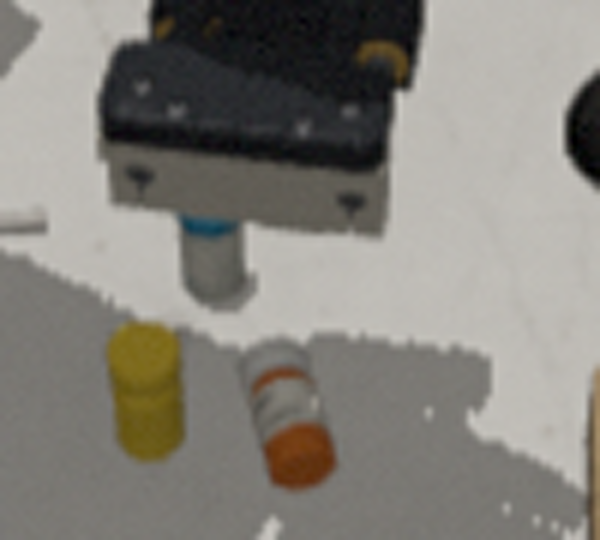

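The view shows the amber vial slipped from the grip and tilted or falling at about px (314,264). The neighbours are still standing. I'll open, let it settle and look again.

Emit:
jog_arm(targets=[60, 0, 0, -0.1, 0, 0, 0, 60, 0, 0, -0.2, 0, 0, 0, 60, 0, -0.1, -0.3, 0, 0, 0, 60, 0, -0.2, -0.3, 0, 0, 0, 60, 0, -0.3, -0.3, 0, 0, 0])

```text
time_s: 4.87
ee_pos: [469.3, -355.3, 263.0]
orientation: [0.002, 0.108, 0.994, -0.001]
force: [1.0, -0.9, -0.5]
width: 44.2
grasp_force: 0.0
```

Emit:
jog_arm(targets=[60, 0.1, 0, 0, 0, 0, 0, 60, 0.2, 0, 0, 0, 0, 0, 60, 0.3, 0, 0, 0, 0, 0, 60, 0.4, 0, 0, 0, 0, 0, 60, 0.4, 0, 0, 0, 0, 0])

```text
time_s: 5.28
ee_pos: [307.8, -317.3, 259.3]
orientation: [-0.001, 0.11, 0.994, 0.0]
force: [0.4, 0.5, 0.5]
width: 60.1
grasp_force: 0.0
```

Run:
```python
from h import *
s=manip.sense();print({k:np.round(v,2).tolist() for k,v in s.items() if k in("force","wrist_torque","width","grasp_force","ee_pos","joints")})
t=manip.camera("top")[:,:,::-1];im=manip.camera("side")[:,:,::-1]
cv2.imwrite("pics/ft.png",t);cv2.imwrite("pics/fs.png",im)
a=cv2.resize(im[215:335,260:355],(396,500),interpolation=2);b=cv2.resize(t[170:270,340:420],(400,500),interpolation=2)
cv2.imwrite("pics/n4.png",np.hstack([b,a]))
```

```text
{'joints': [-0.91, 0.09, 1.83, -0.0, 1.23, -2.26], 'ee_pos': [307.85, -317.33, 259.31], 'force': [0.39, 0.48, 0.55], 'wrist_torque': [0.01, 0.01, 0.05], 'grasp_force': 0.0, 'width': 60.11}
```

View pics/n4.png

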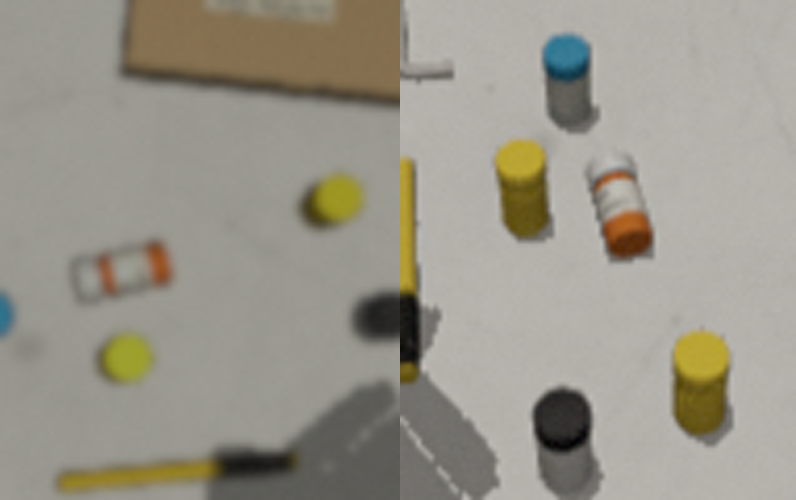

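The vial lies on its side with its cap towards the blue vial (top view: base at about px 374,222, cap end at about 355,226). The others still stand. It must be set upright again, so I'll measure its lying pose and see where the fingertips really are.

Run:
```python
from h import *
np.set_printoptions(precision=1,suppress=True)
# n1: opening 60, tcp (492.3,-242,85.8): finger at -y side, bottom edge seen at v=260.5,u=313.2
for dz in(0,5,10,15): print("n1 tip dz",dz,[pix("side",[492.3-.216*r,-242-.976*r,85.8+dz]) for r in(30,45)])
b=at("top",(373.8,222.4),14);c=at("top",(355,226.2),14);print("lying top: base",b,"cap",c,np.linalg.norm(b-c),np.degrees(np.arctan2(*(c-b)[::-1])))
f=lambda x,y:(260+(x-400)*95/396,215+y*120/500)
print("side base centre",at("side",f(629,234),12),"cap end top edge",at("side",f(607,158),24), "mid",at("side",f(620,205),20))
s=manip.sense();p=np.array(s["ee_pos"]);im=cv2.imread("pics/fs.png")
u=pix("side",p);x,y=int(u[0])-50,int(u[1])-50;x=max(x,0);y=max(y,0)
a=cv2.resize(im[y:y+90,x:x+110],None,fx=6,fy=6,interpolation=2)
for q,col in((p,(0,0,255)),(p+[-.216*30,-.976*30,0],(0,255,0)),(p+[-.216*47,-.976*47,0],(0,255,0)),(p+[.216*30,.976*30,0],(255,0,0))):
    v=(pix("side",q)-[x,y]+.5)*6;cv2.circle(a,tuple(int(k) for k in v),4,col,1)
cv2.imwrite("pics/n5.png",a);print(u,x,y)
```

```text
n1 tip dz 0 [array([313.1, 265. ]), array([311.8, 271.4])]
n1 tip dz 5 [array([313.1, 263.5]), array([311.7, 269.9])]
n1 tip dz 10 [array([313.1, 261.9]), array([311.7, 268.3])]
n1 tip dz 15 [array([313. , 260.3]), array([311.7, 266.7])]
lying top: base [ 488.8 -240.5] cap [ 479.5 -188.2] 53.099801173814946 100.0466089649244
side base centre [ 490.7 -233.1] cap end top edge [ 481.2 -192.7] mid [ 486.7 -220.5]
[196.9 226.3] 146 176
```

View pics/n5.png

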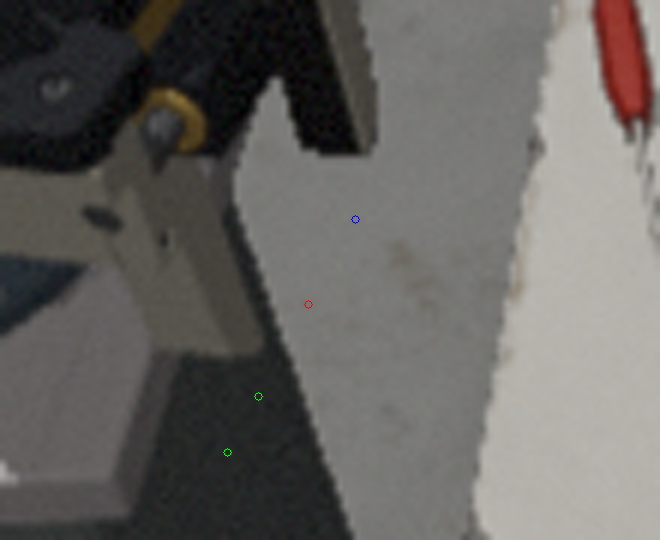

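The picture shows the open fingertips about 9–10 px above where the TCP projects. So the fingers swing on an arc and retract a lot when not shut, and that is why only the cap's edge was caught. I'll measure the retraction by lightly touching the bare bench at an opening of about 26 mm.

Emit:
jog_arm(targets=[26, -0.325, 0.755, 0, 0, 0, 0, 26, -0.325, 0.755, 0, 0, 0, 0, 26, -0.325, 0.755, 0, 0, 0, 0, 26, -0.325, 0.755, 0, 0, 0, 0, 26, -0.325, 0.755, 0, 0, 0, 0])

```text
time_s: 5.8
ee_pos: [436.5, -148.3, 259.6]
orientation: [0.0, 0.109, 0.994, -0.0]
force: [0.5, -1.1, -0.3]
width: 31.5
grasp_force: 0.0
```

Emit:
jog_arm(targets=[26, -0.12, 0.28, 0, 0, 0, 0, 26, -0.12, 0.28, 0.1, 0, 0, 0, 26, -0.12, 0.28, 0.2, 0, 0, 0, 26, -0.12, 0.28, 0.3, 0, 0, 0, 26, -0.12, 0.28, 0.4, 0, 0, 0])

```text
time_s: 6.22
ee_pos: [506.3, -51.5, 123.9]
orientation: [0.001, 0.108, 0.994, 0.0]
force: [0.4, -0.9, -0.2]
width: 26.3
grasp_force: 0.0
```

Emit:
jog_arm(targets=[26, 0, 0, 0.1, 0, 0, 0, 26, 0, 0, 0.2, 0, 0, 0, 26, 0, 0, 0.27, 0, 0, 0, 26, 0, 0, 0.285, 0, 0, 0, 26, 0, 0, 0.285, 0, 0, 0])

```text
time_s: 6.63
ee_pos: [503.7, -53.2, 9.6]
orientation: [-0.002, 0.109, 0.994, 0.0]
force: [-0.2, -0.3, 0.3]
width: 26.2
grasp_force: 0.0
```

Run:
```python
from h import *
s=manip.sense();p=np.array(s["ee_pos"]);print(p.round(1),s["force"],s["width"])
im=manip.camera("side")[:,:,::-1].copy();u=pix("side",p);x,y=int(u[0])-55,int(u[1])-65
a=cv2.resize(im[y:y+90,x:x+110],None,fx=6,fy=6,interpolation=2)
for r in(-13,-28,13):
  for z,col in((0,(0,0,255)),(10,(0,255,0)),(20,(255,0,0))):
    v=(pix("side",p+[.216*r,.976*r,z])-[x,y]+.5)*6;cv2.circle(a,tuple(int(k) for k in v),3,col,-1)
cv2.imwrite("pics/n6.png",a)
```

```text
[503.7 -53.2   9.6] [-0.1580807  -0.30232534  0.30827958] 26.18541177314653
```

View pics/n6.png

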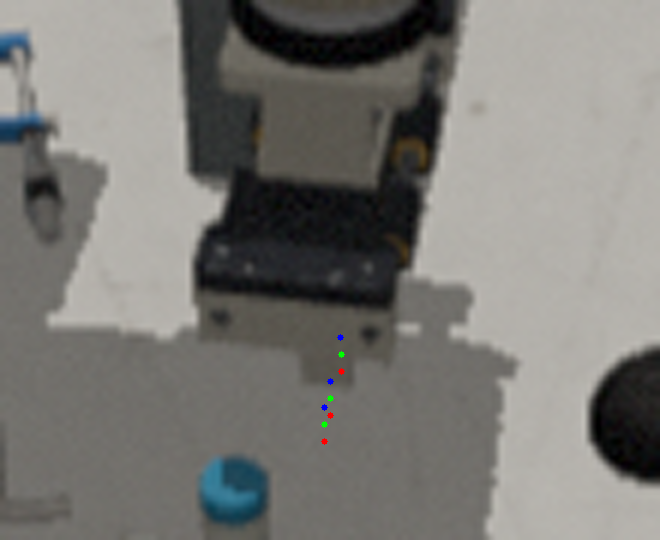

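The finger's lower end at px about (328, 64 rows below crop top) sits roughly 20 mm above the TCP projection. I'll confirm that by touch.

Emit:
jog_arm(targets=[26, 0, 0, 0.006, 0, 0, 0, 26, 0, 0, 0.012, 0, 0, 0, 26, 0, 0, 0.018, 0, 0, 0, 26, 0, 0, 0.0225, 0, 0, 0, 26, 0, 0, 0.0225, 0, 0, 0])

```text
time_s: 7.1
ee_pos: [504.1, -53.9, 2.4]
orientation: [0.0, 0.109, 0.994, -0.0]
force: [0.9, -0.2, -0.5]
width: 26.2
grasp_force: 0.0
```

Emit:
jog_arm(targets=[26, 0, 0, 0.0025, 0, 0, 0, 26, 0, 0, 0.005, 0, 0, 0, 26, 0, 0, 0.0075, 0, 0, 0, 26, 0, 0, 0.01, 0, 0, 0, 26, 0, 0, 0.01, 0, 0, 0])

```text
time_s: 7.52
ee_pos: [503.9, -53.8, -2.0]
orientation: [-0.0, 0.109, 0.994, 0.0]
force: [0.6, 0.7, -0.3]
width: 25.8
grasp_force: 0.0
```

Emit:
jog_arm(targets=[26, 0, 0, 0.0075, 0, 0, 0, 26, 0, 0, 0.0125, 0, 0, 0, 26, 0, 0, 0.0175, 0, 0, 0, 26, 0, 0, 0.0225, 0, 0, 0, 26, 0, 0, 0.0225, 0, 0, 0])

```text
time_s: 7.93
ee_pos: [503.7, -53.8, -11.3]
orientation: [-0.0, 0.109, 0.994, 0.0]
force: [-0.1, 0.1, -0.4]
width: 26.3
grasp_force: 0.0
```

Emit:
jog_arm(targets=[26, 0, 0, 0.004, 0, 0, 0, 26, 0, 0, 0.008, 0, 0, 0, 26, 0, 0, 0.011, 0, 0, 0, 26, 0, 0, 0.011, 0, 0, 0, 26, 0, 0, 0.011, 0, 0, 0])

```text
time_s: 8.35
ee_pos: [504.0, -53.8, -15.3]
orientation: [-0.0, 0.109, 0.994, -0.0]
force: [-0.2, -0.5, 0.4]
width: 26.2
grasp_force: 0.0
```

Emit:
jog_arm(targets=[26, 0, 0, 0.003, 0, 0, 0, 26, 0, 0, 0.006, 0, 0, 0, 26, 0, 0, 0.009, 0, 0, 0, 26, 0, 0, 0.009, 0, 0, 0, 26, 0, 0, 0.009, 0, 0, 0])

```text
time_s: 8.77
ee_pos: [503.9, -53.8, -18.9]
orientation: [-0.0, 0.109, 0.994, 0.0]
force: [0.4, 0.1, 0.0]
width: 25.9
grasp_force: 0.0
```

Emit:
jog_arm(targets=[26, 0, 0, 0.0025, 0, 0, 0, 26, 0, 0, 0.005, 0, 0, 0, 26, 0, 0, 0.0075, 0, 0, 0, 26, 0, 0, 0.0075, 0, 0, 0, 26, 0, 0, 0.0075, 0, 0, 0])

```text
time_s: 9.18
ee_pos: [504.0, -53.9, -21.9]
orientation: [-0.0, 0.109, 0.994, 0.0]
force: [-0.5, 0.1, 1.2]
width: 26.1
grasp_force: 0.4
```

Emit:
jog_arm(targets=[26, 0, 0, 0.0025, 0, 0, 0, 26, 0, 0, 0.005, 0, 0, 0, 26, 0, 0, 0.0075, 0, 0, 0, 26, 0, 0, 0.0075, 0, 0, 0, 26, 0, 0, 0.0075, 0, 0, 0])

```text
time_s: 9.6
ee_pos: [504.1, -53.9, -22.1]
orientation: [0.0, 0.109, 0.994, -0.0]
force: [-14.8, 1.7, 48.7]
width: 26.1
grasp_force: 24.4
```

The fingers touch at TCP z ≈ −22, so the real tips lie 22 mm behind the reported TCP. I'll back off at once and go to the lying vial, turning to grip across it near its base, clear of the yellow neighbour.

Emit:
jog_arm(targets=[26, 0, 0, -0.1, 0, 0, 0, 40, 0, 0, -0.2, 0, 0, 0.06, 50, 0, 0, -0.3, 0, 0, 0.12, 50, 0, -0.05, -0.36, 0, 0, 0.18, 50, -0.01, -0.15, -0.36, 0, 0, 0.24])

```text
time_s: 10.02
ee_pos: [497.4, -112.3, 124.2]
orientation: [0.004, 0.353, 0.936, 0.0]
force: [1.4, -0.2, 0.6]
width: 47.6
grasp_force: 0.0
```

```bash
cat >> h.py <<'E'
from scipy.spatial.transform import Rotation as R
def to(p,yaw=None,tilt=0):
    "normalised jog from measured pose to TCP p, tool y at yaw deg, tilt deg about tool y"
    s=manip.sense();q=np.array(s["orientation"]);R0=R.from_quat(q[[1,2,3,0]]);d=R0.inv().apply(np.array(p)-s["ee_pos"])
    if yaw is None: a=np.zeros(3)
    else:
        f=np.radians(yaw);y=np.array([np.cos(f),np.sin(f),0]);z=np.array([0,0,-1.]);x=np.cross(y,z)
        a=(R0.inv()*R.from_matrix(np.c_[x,y,z])*R.from_euler("y",tilt,degrees=True)).as_rotvec(degrees=True)
    print("pos",np.round(s["ee_pos"],1),"t",round(s["time_s"],2),"j",np.round(s["joints"],2),"F",np.round(s["force"],1),"\n shift",np.round(d/400,4),"turn",np.round(a/120,4))
E
python3 -c "
from h import *
to([487.4,-227.8,60],10)"
```

```text
pos [ 497.4 -112.3  124.2] t 10.02 j [-0.31  0.37  1.83  0.    0.94 -1.16] F [ 1.4 -0.2  0.6] 
 shift [-0.1708 -0.2338  0.1609] turn [0.0028 0.0026 0.3222]
```

Emit:
jog_arm(targets=[50, -0.1708, -0.2338, 0, 0, 0, 0.3222, 50, -0.1708, -0.2338, 0, 0, 0, 0.3222, 50, -0.1708, -0.2338, 0.05, 0, 0, 0.3222, 50, -0.1708, -0.2338, 0.1, 0, 0, 0.3222, 50, -0.1708, -0.2338, 0.16, 0, 0, 0.3222])

```text
time_s: 10.43
ee_pos: [484.7, -230.8, 54.9]
orientation: [0.001, 0.626, 0.78, 0.0]
force: [0.4, 0.3, -0.6]
width: 50.0
grasp_force: 0.0
```

Run:
```python
from h import *
to([487.4,-227.8,-19],10)
s=manip.sense();p=np.array(s["ee_pos"])
im=manip.camera("side")[:,:,::-1].copy();u=pix("side",[487,-228,0]);x,y=int(u[0])-60,int(u[1])-60
a=cv2.resize(im[y:y+90,x:x+110],None,fx=6,fy=6,interpolation=2)
v=(pix("side",[487.4,-227.8,12])-[x,y]+.5)*6;cv2.circle(a,tuple(int(k) for k in v),4,(255,0,0),-1)
cv2.imwrite("pics/n7.png",a)
```

```text
pos [ 484.7 -230.8   54.9] t 10.43 j [-0.53  0.52  1.8  -0.    0.82 -0.75] F [ 0.4  0.3 -0.6] 
 shift [0.006  0.0078 0.1847] turn [0.0007 0.0007 0.0206]
```

View pics/n7.png

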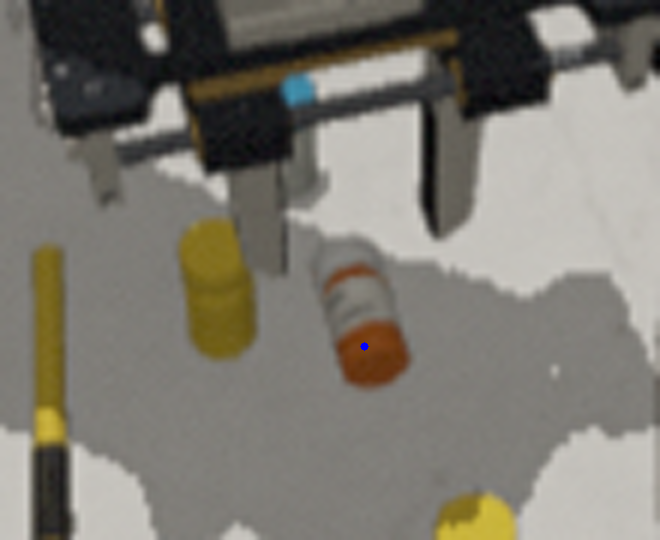

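The picture shows the fingers straddling the lying vial, with the aim point on its amber base end and the yellow vial clear of the left finger. I'll shift 3 mm towards the cap, descend and close.

Emit:
jog_arm(targets=[50, 0.013, 0.0083, 0.03, 0, 0, 0.0206, 50, 0.013, 0.0083, 0.09, 0, 0, 0.0206, 50, 0.013, 0.0083, 0.15, 0, 0, 0.0206, 50, 0.013, 0.0083, 0.1847, 0, 0, 0.0206, 50, 0.013, 0.0083, 0.1847, 0, 0, 0.0206])

```text
time_s: 10.9
ee_pos: [485.9, -222.1, -20.4]
orientation: [-0.001, 0.638, 0.77, -0.0]
force: [-0.5, 0.2, -0.2]
width: 50.0
grasp_force: 0.0
```

Emit:
jog_arm(targets=[10, 0, 0, 0, 0, 0, 0, 10, 0, 0, 0, 0, 0, 0, 10, 0, 0, 0, 0, 0, 0, 10, 0, 0, 0, 0, 0, 0, 10, 0, 0, 0, 0, 0, 0])

```text
time_s: 11.32
ee_pos: [487.1, -223.0, -18.0]
orientation: [0.001, 0.639, 0.769, 0.0]
force: [0.5, -0.3, 3.0]
width: 23.9
grasp_force: 30.0
```

Emit:
jog_arm(targets=[10, 0, 0, 0, 0, 0, 0, 10, 0, 0, 0, 0, 0, 0, 10, 0, 0, 0, 0, 0, 0, 10, 0, 0, -0.01, 0, 0, 0, 10, 0, 0, -0.03, 0, 0, 0])

```text
time_s: 11.73
ee_pos: [486.2, -222.5, -6.9]
orientation: [-0.001, 0.639, 0.769, -0.0]
force: [-0.2, 0.7, -0.6]
width: 24.3
grasp_force: 30.0
```

Gripped at 24 mm, which is the body. I'll carry it to the free area around (520,−40) and turn it so that the cap points away from the base.

Emit:
jog_arm(targets=[10, 0, 0, -0.08, 0, 0, 0, 10, 0, 0, -0.16, 0, 0, 0, 10, 0, 0, -0.24, 0, 0, 0.0, 10, 0, 0, -0.27, 0, 0, 0.06, 10, 0, 0, -0.27, 0, 0, 0.12])

```text
time_s: 12.15
ee_pos: [488.3, -223.7, 105.3]
orientation: [0.003, 0.732, 0.681, 0.001]
force: [-0.6, -0.4, 0.0]
width: 24.0
grasp_force: 30.0
```

```bash
python3 -c "
from h import *
print(manip.sense()['width']);to([520,-40,100],-90)"
```

```text
23.99498514591595
pos [ 488.3 -223.7  105.3] t 12.15 j [-0.52  0.44  1.77 -0.    0.92 -0.44] F [-0.6 -0.4  0. ] 
 shift [0.4637 0.0463 0.0123] turn [ 0.0029 -0.0009  0.7158]
```

Emit:
jog_arm(targets=[10, 0.09, 0.009, 0.0, 0, 0, 0.06, 10, 0.18, 0.018, 0, 0, 0, 0.12, 10, 0.28, 0.028, 0, 0, 0, 0.18, 10, 0.37, 0.037, 0, 0, 0, 0.24, 10, 0.4637, 0.0463, 0, 0, 0, 0.3])

```text
time_s: 12.57
ee_pos: [516.8, -42.1, 101.9]
orientation: [0.0, 0.895, 0.446, 0.0]
force: [1.1, -0.4, 0.6]
width: 24.0
grasp_force: 30.0
```

Emit:
jog_arm(targets=[10, 0, 0, 0, 0, 0, 0.06, 10, 0, 0, 0, 0, 0, 0.12, 10, 0, 0, 0, 0, 0, 0.18, 10, 0, 0, 0, 0, 0, 0.24, 10, 0, 0, 0, 0, 0, 0.3])

```text
time_s: 12.98
ee_pos: [516.8, -43.6, 101.8]
orientation: [0.0, 0.989, 0.149, 0.0]
force: [-0.0, -0.1, 0.0]
width: 24.1
grasp_force: 30.0
```

```bash
python3 -c "
from h import *
print(manip.sense()['width']);to([520,-40,-10],-90)"
```

```text
24.106516677079956
pos [516.8 -43.6 101.8] t 12.98 j [-0.17  0.42  1.82 -0.    0.9   1.1 ] F [-0.  -0.1  0. ] 
 shift [ 0.0103 -0.0062  0.2796] turn [ 0.    -0.     0.143]
```

Emit:
jog_arm(targets=[10, 0.0103, -0.0062, 0.07, 0, 0, 0.06, 10, 0.0103, -0.0062, 0.14, 0, 0, 0.12, 10, 0.0103, -0.0062, 0.21, 0, 0, 0.143, 10, 0.0103, -0.0062, 0.26, 0, 0, 0.143, 10, 0.0103, -0.0062, 0.2796, 0, 0, 0.143])

```text
time_s: 13.4
ee_pos: [518.6, -39.9, -12.6]
orientation: [-0.0, 1.0, 0.003, -0.002]
force: [-0.1, -0.6, -0.2]
width: 24.2
grasp_force: 30.0
```

Emit:
jog_arm(targets=[10, 0, 0, 0.005, 0, 0, 0, 10, 0, 0, 0.01, 0, 0, 0, 10, 0, 0, 0.014, 0, 0, 0, 10, 0, 0, 0.017, 0, 0, 0, 10, 0, 0, 0.017, 0, 0, 0])

```text
time_s: 13.82
ee_pos: [520.6, -40.2, -16.7]
orientation: [0.0, 1.0, 0.003, 0.001]
force: [0.0, -0.5, 0.1]
width: 24.1
grasp_force: 30.0
```

Emit:
jog_arm(targets=[10, 0, 0, 0.0025, 0, 0, 0, 10, 0, 0, 0.0025, 0, 0, 0, 28, 0, 0, 0.0025, 0, 0, 0, 28, 0, 0, 0.0025, 0, 0, 0, 44, 0, 0, 0.0025, 0, 0, 0])

```text
time_s: 14.23
ee_pos: [520.1, -40.1, -18.3]
orientation: [-0.0, 1.0, 0.003, -0.0]
force: [-0.5, -0.6, 0.4]
width: 31.0
grasp_force: 0.0
```

Emit:
jog_arm(targets=[44, 0, 0, 0, 0, 0, 0, 44, 0, 0, -0.05, 0, 0, 0, 44, 0, 0, -0.1, 0, -0.05, 0, 44, 0, 0, -0.15, 0, -0.1, 0, 44, 0, 0, -0.15, 0, -0.15, 0])

```text
time_s: 14.65
ee_pos: [522.2, -40.5, 46.0]
orientation: [0.001, 0.988, 0.003, -0.156]
force: [-0.3, -0.8, 0.1]
width: 44.1
grasp_force: 0.0
```

Run:
```python
from h import *
s=manip.sense();print(s["width"],np.round(s["joints"],2),np.round(s["ee_pos"],1))
im=manip.camera("side")[:,:,::-1].copy();print([(np.round(d["box"]).tolist(),round(d["conf"],2)) for d in manip.find_in("side","vial_2")])
cv2.imwrite("pics/b_side.png",im);u=pix("side",[535,-40,10]);print(u)
x,y=int(u[0])-40,int(u[1])-40;h=im[y:y+80,x:x+90]
hsv=cv2.cvtColor(im,cv2.COLOR_BGR2HSV);m=cv2.inRange(hsv,(3,140,60),(15,255,255))
n,l,st,c=cv2.connectedComponentsWithStats(m)
print([(st[k].tolist(),np.round(c[k],1).tolist(),at("side",c[k],15).round(1).tolist()) for k in range(1,n) if st[k,4]>4])
```

```text
44.12062360947557 [-0.14  0.67  1.59 -0.05  1.19  1.45] [522.2 -40.5  46. ]
[([290.0, 310.0, 19.0, 26.0], 0.89), ([326.0, 294.0, 17.0, 20.0], 0.84), ([295.0, 224.0, 11.0, 21.0], 0.74), ([318.0, 202.0, 20.0, 11.0], 0.71), ([285.0, 249.0, 10.0, 20.0], 0.6)]
[328.51914637 207.74968063]
[([245, 175, 5, 6, 14], [247.0, 177.0], [318.3, 88.8]), ([247, 182, 7, 11, 27], [250.0, 186.9], [329.9, 46.8]), ([317, 204, 5, 9, 39], [318.8, 208.2], [509.9, -45.0]), ([330, 204, 2, 8, 15], [330.5, 207.3], [539.6, -43.6]), ([544, 357, 13, 12, 36], [548.8, 363.5], [888.4, -452.0]), ([539, 368, 11, 7, 23], [543.3, 371.9], [871.5, -465.3])]
```

```bash
python3 -c "
from h import *
to([524.8,-40.5,-15.6],-90,-22)"
```

```text
pos [521.8 -40.2  41.6] t 14.75 j [-0.14  0.68  1.59 -0.05  1.19  1.45] F [ 0.  -0.1  0.1] 
 shift [0.0515 0.0008 0.1335] turn [ 0.0011 -0.0327  0.0027]
```

Emit:
jog_arm(targets=[44, 0.0515, 0, 0.03, 0, -0.0327, 0, 44, 0.0515, 0, 0.07, 0, -0.0327, 0, 44, 0.0515, 0, 0.11, 0, -0.0327, 0, 44, 0.0515, 0, 0.13, 0, -0.0327, 0, 44, 0.0515, 0, 0.13, 0, -0.0327, 0])

```text
time_s: 15.17
ee_pos: [521.8, -39.9, -15.7]
orientation: [0.0, 0.982, 0.003, -0.191]
force: [-0.7, 0.2, -1.1]
width: 44.0
grasp_force: 0.0
```

Emit:
jog_arm(targets=[10, 0, 0, 0, 0, 0, 0, 10, 0, 0, 0, 0, 0, 0, 10, 0, 0, 0, 0, 0, 0, 10, 0, 0, 0, 0, 0, 0, 10, 0, 0, 0, 0, 0, 0])

```text
time_s: 15.58
ee_pos: [524.2, -40.2, -13.5]
orientation: [0.001, 0.982, 0.003, -0.189]
force: [1.5, -0.5, 3.5]
width: 23.9
grasp_force: 29.9
```

Held at 23.9 mm near the upper body. I'll lift, straighten the tool and turn it half round. The later 68° tilt then points the tool towards the base, where the wrist has range.

Emit:
jog_arm(targets=[10, -0.017, 0, -0.04, 0, 0, 0, 10, -0.035, 0, -0.085, 0, 0, 0, 10, -0.06, 0, -0.15, 0, 0.06, 0, 10, -0.084, 0, -0.2087, 0, 0.12, 0, 10, -0.084, 0, -0.2087, 0, 0.1825, 0])

```text
time_s: 16.0
ee_pos: [526.7, -40.5, 80.4]
orientation: [0.001, 1.0, 0.003, 0.003]
force: [0.8, -0.2, 0.7]
width: 23.5
grasp_force: 29.9
```

Emit:
jog_arm(targets=[10, 0, 0, 0, 0, 0, -0.06, 10, 0, 0, 0, 0, 0, -0.12, 10, 0, 0, 0, 0, 0, -0.18, 10, 0, 0, 0, 0, 0, -0.24, 10, 0, 0, 0, 0, 0, -0.3])

```text
time_s: 16.42
ee_pos: [523.7, -40.1, 76.1]
orientation: [-0.001, 0.95, 0.313, -0.003]
force: [-0.6, -0.6, -0.4]
width: 24.1
grasp_force: 29.9
```

Emit:
jog_arm(targets=[10, 0, 0, 0, 0, 0, -0.06, 10, 0, 0, 0, 0, 0, -0.12, 10, 0, 0, 0, 0, 0, -0.18, 10, 0, 0, 0, 0, 0, -0.24, 10, 0, 0, 0, 0, 0, -0.3])

```text
time_s: 16.83
ee_pos: [523.7, -40.1, 76.0]
orientation: [-0.002, 0.807, 0.59, -0.003]
force: [-0.4, -0.8, 0.0]
width: 23.9
grasp_force: 29.9
```

Emit:
jog_arm(targets=[10, 0, 0, 0, 0, 0, -0.06, 10, 0, 0, 0, 0, 0, -0.12, 10, 0, 0, 0, 0, 0, -0.18, 10, 0, 0, 0, 0, 0, -0.24, 10, 0, 0, 0, 0, 0, -0.3])

```text
time_s: 17.25
ee_pos: [523.7, -40.1, 76.0]
orientation: [-0.003, 0.587, 0.81, -0.002]
force: [0.2, -0.1, 0.2]
width: 23.6
grasp_force: 29.9
```

Emit:
jog_arm(targets=[10, 0, 0, 0, 0, 0, -0.06, 10, 0, 0, 0, 0, 0, -0.12, 10, 0, 0, 0, 0, 0, -0.18, 10, 0, 0, 0, 0, 0, -0.24, 10, 0, 0, 0, 0, 0, -0.3])

```text
time_s: 17.67
ee_pos: [523.6, -40.1, 76.0]
orientation: [-0.003, 0.31, 0.951, -0.001]
force: [0.5, -0.6, -0.4]
width: 23.8
grasp_force: 29.9
```

Emit:
jog_arm(targets=[10, 0, 0, 0, 0, 0, -0.06, 10, 0, 0, 0, 0, 0, -0.12, 10, 0, 0, 0, 0, 0, -0.18, 10, 0, 0, 0, 0, 0, -0.24, 10, 0, 0, 0, 0, 0, -0.3])

```text
time_s: 18.08
ee_pos: [523.7, -40.1, 76.0]
orientation: [-0.004, 0.002, 1.0, -0.0]
force: [-0.2, -0.2, 0.0]
width: 23.6
grasp_force: 29.9
```

```bash
python3 -c "
from h import *
print(manip.sense()['width'],manip.sense()['orientation']);to([440,-40,90],90,67)"
```

```text
23.580432188874873 [-3.64990293e-03  2.28337707e-03  9.99990731e-01 -5.45232019e-05]
pos [523.7 -40.1  76. ] t 18.08 j [-0.16  0.47  1.81 -0.    0.86 -1.73] F [-0.2 -0.2  0. ] 
 shift [ 0.2094 -0.0007 -0.0334] turn [ 0.0012  0.5548 -0.002 ]
```

Emit:
jog_arm(targets=[10, 0.04, 0, -0.0334, 0, 0.055, 0, 10, 0.08, 0, -0.0334, 0, 0.11, 0, 10, 0.12, 0, -0.0334, 0, 0.165, 0, 10, 0.16, 0, -0.0334, 0, 0.22, 0, 10, 0.2, 0, -0.0334, 0, 0.275, 0])

```text
time_s: 18.5
ee_pos: [443.7, -39.3, 90.7]
orientation: [-0.289, 0.005, 0.957, 0.001]
force: [-0.2, -0.3, -0.7]
width: 23.5
grasp_force: 29.9
```

Emit:
jog_arm(targets=[10, 0, 0, 0, 0, 0.055, 0, 10, 0, 0, 0, 0, 0.11, 0, 10, 0, 0, 0, 0, 0.165, 0, 10, 0, 0, 0, 0, 0.22, 0, 10, 0, 0, 0, 0, 0.28, 0])

```text
time_s: 18.92
ee_pos: [444.5, -39.2, 90.3]
orientation: [-0.553, 0.005, 0.833, 0.003]
force: [-0.3, -0.1, -0.4]
width: 23.5
grasp_force: 29.9
```

Run:
```python
from h import *
print(manip.sense()['width'],manip.sense()['orientation']);to([440,-40,20],90,67)
s=manip.sense();p=np.array(s["ee_pos"])
im=manip.camera("side")[:,:,::-1].copy();u=pix("side",p);print(u)
x,y=int(u[0])-45,int(u[1])-55
cv2.imwrite("pics/n8.png",cv2.resize(im[y:y+95,x:x+130],None,fx=6,fy=6,interpolation=2))
```

```text
23.544530749652164 [-0.55333354  0.00459076  0.83294245  0.00279262]
pos [444.5 -39.2  90.3] t 18.92 j [-0.12  1.01  1.26 -0.12  2.04 -1.67] F [-0.3 -0.1 -0.4] 
 shift [-0.1576 -0.0019  0.0785] turn [ 0.0046 -0.0016 -0.0022]
[291.31969856 185.17315554]
```

View pics/n8.png

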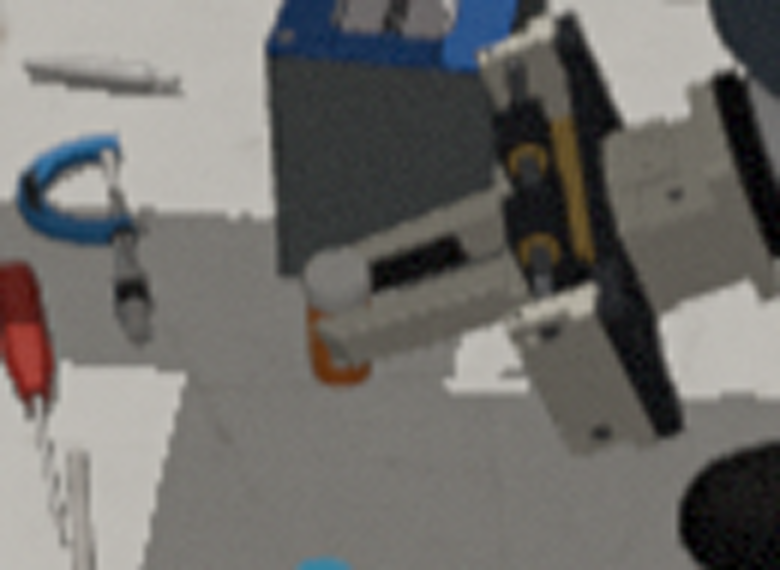

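The picture shows the vial held upright, white cap up, over free bench with nothing beneath it. I'll lower it to the bench by feel.

Emit:
jog_arm(targets=[10, -0.03, 0, 0.013, 0, 0, 0, 10, -0.07, 0, 0.03, 0, 0, 0, 10, -0.105, 0, 0.0446, 0, 0, 0, 10, -0.1265, 0, 0.0536, 0, 0, 0, 10, -0.1265, 0, 0.0536, 0, 0, 0])

```text
time_s: 19.38
ee_pos: [443.2, -39.2, 33.7]
orientation: [-0.552, 0.004, 0.834, 0.003]
force: [-0.9, -0.3, -0.1]
width: 23.7
grasp_force: 29.9
```

Emit:
jog_arm(targets=[10, -0.0046, 0, 0.002, 0, 0, 0, 10, -0.0092, 0, 0.0039, 0, 0, 0, 10, -0.0115, 0, 0.0049, 0, 0, 0, 10, -0.0115, 0, 0.0049, 0, 0, 0, 10, -0.0115, 0, 0.0049, 0, 0, 0])

```text
time_s: 19.8
ee_pos: [443.9, -39.3, 30.1]
orientation: [-0.552, 0.005, 0.834, 0.003]
force: [-0.8, -0.1, -0.9]
width: 23.9
grasp_force: 29.9
```

Emit:
jog_arm(targets=[10, -0.0046, 0, 0.002, 0, 0, 0, 10, -0.0092, 0, 0.0039, 0, 0, 0, 10, -0.0138, 0, 0.0059, 0, 0, 0, 10, -0.0138, 0, 0.0059, 0, 0, 0, 10, -0.0138, 0, 0.0059, 0, 0, 0])

```text
time_s: 20.22
ee_pos: [443.7, -39.2, 23.6]
orientation: [-0.552, 0.004, 0.834, 0.003]
force: [0.1, 0.3, -0.1]
width: 23.4
grasp_force: 29.9
```

Emit:
jog_arm(targets=[10, -0.0023, 0, 0.001, 0, 0, 0, 10, -0.0046, 0, 0.002, 0, 0, 0, 10, -0.0069, 0, 0.003, 0, 0, 0, 10, -0.0069, 0, 0.003, 0, 0, 0, 10, -0.0069, 0, 0.003, 0, 0, 0])

```text
time_s: 20.63
ee_pos: [443.7, -39.2, 20.8]
orientation: [-0.552, 0.005, 0.834, 0.003]
force: [0.4, 0.8, -0.2]
width: 23.7
grasp_force: 29.9
```

Emit:
jog_arm(targets=[10, -0.0023, 0, 0.001, 0, 0, 0, 10, -0.0046, 0, 0.002, 0, 0, 0, 10, -0.0046, 0, 0.002, 0, 0, 0, 10, -0.0046, 0, 0.002, 0, 0, 0])

```text
time_s: 20.97
ee_pos: [443.8, -39.3, 19.5]
orientation: [-0.552, 0.005, 0.834, 0.003]
force: [1.7, -0.2, 5.3]
width: 23.9
grasp_force: 29.9
```

Emit:
jog_arm(targets=[10, -0.0023, 0, 0.001, 0, 0, 0, 10, -0.0023, 0, 0.001, 0, 0, 0, 10, -0.0023, 0, 0.001, 0, 0, 0])

```text
time_s: 21.22
ee_pos: [443.8, -39.3, 19.5]
orientation: [-0.553, 0.005, 0.833, 0.003]
force: [1.1, -0.7, 11.3]
width: 24.2
grasp_force: 29.9
```

Contact with the bench. I'll ease off 1 mm, open evenly and draw straight back along the fingers.

Emit:
jog_arm(targets=[10, 0.003, 0, -0.0013, 0, 0, 0, 10, 0.003, 0, -0.0013, 0, 0, 0, 40, 0.003, 0, -0.0013, 0, 0, 0, 40, 0.003, 0, -0.0013, 0, 0, 0, 40, 0.003, 0, -0.0013, 0, 0, 0])

```text
time_s: 21.63
ee_pos: [443.6, -39.2, 18.8]
orientation: [-0.552, 0.005, 0.834, 0.003]
force: [-0.4, 0.2, -0.2]
width: 38.2
grasp_force: 0.0
```

Emit:
jog_arm(targets=[40, 0, 0, 0, 0, 0, 0, 40, 0, 0, -0.03, 0, 0, 0, 40, 0, 0, -0.09, 0, 0, 0, 40, 0, 0, -0.16, 0, 0, 0, 40, 0, 0, -0.22, 0, 0, 0])

```text
time_s: 22.05
ee_pos: [525.8, -40.1, 54.2]
orientation: [-0.552, 0.005, 0.834, 0.003]
force: [0.4, 0.4, -0.3]
width: 39.8
grasp_force: 0.0
```

Run:
```python
from h import *
to([460,-40,130],90,0)
for c in("side","top"):
    im=manip.camera(c)[:,:,::-1].copy();cv2.imwrite(f"pics/r_{c}.png",im)
    for d in manip.find_in(c,"vial_2"):
        b=np.array(d["box"]);uv=(b[0]+b[2]/2,b[1]+b[3]*(.55 if c=="side" else .5));print(c,b.round(),round(d["conf"],2),at(c,uv,26 if c=="side" else 50).round(1))
    hsv=cv2.cvtColor(im,cv2.COLOR_BGR2HSV);m=cv2.inRange(hsv,(3,140,60),(15,255,255))
    n,l,st,ce=cv2.connectedComponentsWithStats(m)
    print([(st[k].tolist()) for k in range(1,n) if st[k,4]>6])
```

```text
pos [525.8 -40.1  54.2] t 22.05 j [-0.11  1.19  0.94 -0.11  2.17 -1.67] F [ 0.4  0.4 -0.3] 
 shift [ 0.2387 -0.0016  0.0773] turn [ 0.003  -0.5582 -0.0046]
side [296. 223.  12.  24.] 0.82 [ 464.6 -144.5]
side [299. 195.   9.  18.] 0.71 [470.5 -41.4]
side [324. 294.  17.  23.] 0.69 [ 521.  -327.9]
side [289. 309.  19.  25.] 0.59 [ 453.7 -356.8]
side [285. 250.  10.  22.] 0.49 [ 438.1 -216.9]
[[403, 79, 3, 5, 7], [246, 174, 6, 7, 13], [246, 183, 8, 12, 31], [299, 203, 9, 12, 46], [544, 357, 13, 12, 36], [539, 368, 11, 7, 24]]
top [409. 228.  15.  13.] 0.46 [ 451.6 -347. ]
top [334. 229.  11.  10.] 0.44 [ 455.9 -143. ]
[[78, 93, 7, 3, 11], [269, 280, 9, 7, 21], [251, 284, 15, 6, 35]]
```

The networks and the amber blob (side px 299–308, 203–215) show the vial standing at about (470,−40). I'll bring the tool upright above it, turned to the box's direction.

Emit:
jog_arm(targets=[50, 0.08, 0, -0.02, 0, -0.03, 0, 50, 0.16, 0, -0.02, 0, -0.08, 0, 50, 0.2387, 0, 0, 0, -0.14, 0, 50, 0.2387, 0, 0, 0, -0.2, 0, 50, 0.2387, 0, 0, 0, -0.255, 0])

```text
time_s: 22.67
ee_pos: [486.5, -39.6, 142.5]
orientation: [-0.31, 0.005, 0.951, 0.002]
force: [0.4, -0.8, -0.4]
width: 50.2
grasp_force: 0.0
```

Emit:
jog_arm(targets=[50, 0, 0, 0, 0, -0.06, 0, 50, 0, 0, 0, 0, -0.12, 0, 50, 0, 0, 0, 0, -0.18, 0, 50, 0, 0, 0, 0, -0.24, 0, 50, 0, 0, 0, 0, -0.3, 0])

```text
time_s: 23.08
ee_pos: [486.2, -39.6, 141.3]
orientation: [-0.004, 0.006, 1.0, -0.0]
force: [1.2, -0.1, 0.2]
width: 49.8
grasp_force: 0.0
```

Run:
```python
from h import *
to([469.8,-40,60],77.5,0)
im=manip.camera("top")[:,:,::-1].copy();u=pix("top",[469.8,-40,52]);print("expect",u)
for d in manip.find_in("top","vial_2"):
    b=np.array(d["box"]);print(b.round(),round(d["conf"],2),at("top",b[:2]+b[2:]/2,50).round(1))
im=manip.camera("side")[:,:,::-1].copy();print("side expect base/top",pix("side",[469.8,-40,0]),pix("side",[469.8,-40,52]))
hsv=cv2.cvtColor(im,cv2.COLOR_BGR2HSV);m=cv2.inRange(hsv,(3,140,60),(15,255,255))[190:225,285:325]
ys,xs=np.nonzero(m);print(xs.min()+285,xs.max()+285,ys.min()+190,ys.max()+190,xs.mean()+285)
```

```text
pos [486.2 -39.6 141.3] t 23.08 j [-0.18  0.31  1.86 -0.    0.98 -1.73] F [ 1.2 -0.1  0.2] 
 shift [ 0.0396 -0.0014  0.2036] turn [-0.0006 -0.0034  0.0988]
expect [300.79696196 230.00049492]
[170. 185.  73.  52.] 0.53 [527.1 213.7]
[412. 230.  12.  11.] 0.51 [ 448.4 -351.2]
[296. 231.  12.   6.] 0.48 [459.6 -41.7]
[359. 236.  12.  10.] 0.48 [ 436.1 -209.8]
[401. 203.  14.  13.] 0.39 [ 517. -329.]
[335. 233.   7.   6.] 0.37 [ 452.1 -139.5]
side expect base/top [303.02600353 211.57034676] [302.4024599 196.6972645]
299 307 204 214 301.53333333333336
```

The amber blob is centred at px 303, as predicted for (470,−40). The real body-to-tip length is short, so a low cup is only reachable with a grip on the cap. I'll grip with the tips 43 mm up the vial.

Emit:
jog_arm(targets=[50, 0.0396, -0.0014, 0.02, 0, -0.0034, 0.05, 50, 0.0396, -0.0014, 0.1, 0, -0.0034, 0.0988, 50, 0.0396, -0.0014, 0.18, 0, -0.0034, 0.0988, 50, 0.0396, -0.0014, 0.25, 0, -0.0034, 0.0988, 50, 0.0396, -0.0014, 0.2908, 0, -0.0034, 0.0988])

```text
time_s: 23.65
ee_pos: [468.5, -39.8, 22.0]
orientation: [-0.006, 0.109, 0.994, -0.001]
force: [-0.3, -0.1, -0.3]
width: 49.7
grasp_force: 0.0
```

Emit:
jog_arm(targets=[50, 0, 0, 0, 0, 0, 0])

```text
time_s: 23.73
ee_pos: [467.8, -39.7, 21.7]
orientation: [-0.007, 0.109, 0.994, -0.001]
force: [-0.6, 0.0, -0.3]
width: 50.1
grasp_force: 0.0
```

Run:
```python
from h import *
to([469.8,-40,21.2],77.5,0)
```

```text
pos [467.8 -39.7  21.7] t 23.73 j [-0.18  0.49  1.98 -0.    0.69 -1.53] F [-0.6  0.  -0.3] 
 shift [-0.005   0.0003  0.0013] turn [-0.0013 -0.0068  0.0002]
```

Emit:
jog_arm(targets=[50, -0.005, 0, 0.0013, 0, -0.0068, 0, 36, -0.005, 0, 0.0013, 0, -0.0068, 0, 10, -0.005, 0, 0.0013, 0, -0.0068, 0, 10, -0.005, 0, 0.0013, 0, -0.0068, 0, 10, -0.005, 0, 0.0013, 0, -0.0068, 0])

```text
time_s: 24.15
ee_pos: [472.5, -40.6, 25.5]
orientation: [0.005, 0.109, 0.994, -0.002]
force: [0.7, 0.6, 0.1]
width: 27.9
grasp_force: 0.0
```

Emit:
jog_arm(targets=[10, 0, 0, 0, 0, 0, 0, 10, 0, 0, 0, 0, 0, 0, 10, 0, 0, 0, 0, 0, 0])

```text
time_s: 24.4
ee_pos: [472.5, -40.6, 25.3]
orientation: [0.005, 0.109, 0.994, -0.002]
force: [-0.6, 0.3, 7.5]
width: 24.2
grasp_force: 30.0
```

Emit:
jog_arm(targets=[40, 0, 0, 0, 0, 0, 0, 40, 0, 0, 0, 0, 0, 0, 40, 0, 0, 0, 0, 0, 0, 40, 0, 0, 0, 0, 0, 0])

```text
time_s: 24.73
ee_pos: [471.8, -40.5, 24.6]
orientation: [0.004, 0.109, 0.994, -0.002]
force: [0.3, 1.3, -0.4]
width: 39.6
grasp_force: 0.0
```

Run:
```python
from h import *
to([470.3,-40.3,20.8],77.5,0)
im=manip.camera("side")[:,:,::-1]
hsv=cv2.cvtColor(im,cv2.COLOR_BGR2HSV);m=cv2.inRange(hsv,(3,140,60),(15,255,255))[190:225,285:325]
ys,xs=np.nonzero(m);print(xs.min()+285,xs.max()+285,ys.min()+190,ys.max()+190)
```

```text
pos [471.8 -40.5  24.6] t 24.73 j [-0.18  0.48  1.98 -0.    0.67 -1.53] F [ 0.3  1.3 -0.4] 
 shift [ 0.0039 -0.0003  0.0095] turn [-0.001   0.0039  0.0002]
299 307 204 214
```

Still standing in place. I'll lower 4 mm, correct the small tilt and settle before closing.

Emit:
jog_arm(targets=[40, 0.0039, 0, 0.0095, 0, 0.0039, 0, 40, 0.0039, 0, 0.0095, 0, 0.0039, 0, 40, 0.0039, 0, 0.0095, 0, 0.0039, 0, 40, 0.0039, 0, 0.0095, 0, 0.0039, 0])

```text
time_s: 25.12
ee_pos: [470.4, -40.2, 20.8]
orientation: [-0.0, 0.109, 0.994, -0.001]
force: [0.3, -0.0, -0.1]
width: 40.0
grasp_force: 0.0
```

Emit:
jog_arm(targets=[40, 0, 0, 0, 0, 0, 0, 40, 0, 0, 0, 0, 0, 0])

```text
time_s: 25.28
ee_pos: [470.5, -40.2, 20.9]
orientation: [0.0, 0.109, 0.994, -0.001]
force: [0.1, -0.5, -0.8]
width: 39.8
grasp_force: 0.0
```

Emit:
jog_arm(targets=[10, 0, 0, 0, 0, 0, 0, 10, 0, 0, 0, 0, 0, 0, 10, 0, 0, 0, 0, 0, 0, 10, 0, 0, 0, 0, 0, 0, 10, 0, 0, 0, 0, 0, 0])

```text
time_s: 25.7
ee_pos: [470.5, -40.2, 20.9]
orientation: [0.0, 0.109, 0.994, -0.001]
force: [0.1, 0.2, 0.9]
width: 24.3
grasp_force: 30.0
```

Emit:
jog_arm(targets=[10, 0, 0, 0, 0, 0, 0, 10, 0, 0, -0.005, 0, 0, 0, 10, 0, 0, -0.01, 0, 0, 0, 10, 0, 0, -0.015, 0, 0, 0, 10, 0, 0, -0.015, 0, 0, 0])

```text
time_s: 26.12
ee_pos: [470.7, -40.2, 27.4]
orientation: [0.0, 0.109, 0.994, -0.001]
force: [0.4, -0.4, 0.3]
width: 24.5
grasp_force: 30.0
```

```bash
cat > blob.py <<'E'
from h import *
s=manip.sense();p=np.array(s["ee_pos"]);im=manip.camera("side")[:,:,::-1]
cv2.imwrite("pics/blob.png",im)
b=pix("side",[p[0],p[1],p[2]-20.9]);x,y=int(b[0]),int(b[1])
hsv=cv2.cvtColor(im,cv2.COLOR_BGR2HSV);m=cv2.inRange(hsv,(3,140,50),(15,255,255))[y-20:y+15,x-18:x+18]
ys,xs=np.nonzero(m);print("base expect",b.round(1),"n",len(xs),"amber u",xs.min()+x-18,xs.max()+x-18,"v",ys.min()+y-20,ys.max()+y-20,"w",s["width"],s["grasp_force"])
# left/right extents per row = tilt
for r in np.unique(ys):print(r+y-20,xs[ys==r].min()+x-18,xs[ys==r].max()+x-18,end="; ")
E
python3 blob.py
```

```text
base expect [303.3 209.8] n 44 amber u 299 307 v 202 212 w 24.52478126297789 29.999835421331227
202 306 306; 203 299 305; 204 299 303; 205 299 301; 206 299 301; 207 299 301; 208 299 301; 209 299 307; 210 299 307; 211 300 306; 212 302 304;
```

The vial came up with the gripper. I'll lift clear of the box height with gentle rows.

Emit:
jog_arm(targets=[10, 0, 0, -0.02, 0, 0, 0, 10, 0, 0, -0.06, 0, 0, 0, 10, 0, 0, -0.11, 0, 0, 0, 10, 0, 0, -0.16, 0, 0, 0, 10, 0, 0, -0.21, 0, 0, 0])

```text
time_s: 26.58
ee_pos: [470.3, -40.0, 112.3]
orientation: [0.0, 0.109, 0.994, -0.001]
force: [0.3, 0.6, -0.5]
width: 24.3
grasp_force: 30.0
```

Emit:
jog_arm(targets=[10, 0, 0, -0.05, 0, 0, 0, 10, 0, 0, -0.1, 0, 0, 0, 10, 0, 0, -0.14, 0, 0, 0, 10, 0, 0, -0.16, 0, 0, 0, 10, 0, 0, -0.165, 0, 0, 0])

```text
time_s: 27.0
ee_pos: [471.1, -39.9, 178.4]
orientation: [0.001, 0.109, 0.994, -0.001]
force: [0.7, 0.6, -0.6]
width: 24.5
grasp_force: 30.0
```

```bash
python3 blob.py
python3 - <<'E'
from h import *
to([512.7,182,180],77.5,0)
im=cv2.imread("pics/b_side.png")
E
```

```text
base expect [301.5 162.6] n 87 amber u 296 306 v 151 165 w 24.460226731629422 29.999897489324212
151 305 306; 152 296 305; 153 296 304; 154 296 301; 155 296 299; 156 296 299; 157 296 299; 158 296 299; 159 296 299; 160 296 299; 161 296 306; 162 296 306; 163 296 306; 164 297 305; 165 299 303; pos [470.7 -39.9 177.6] t 27.05 j [-0.18  0.23  1.87 -0.    1.04 -1.53] F [0.4 0.1 0. ] 
 shift [ 0.0173  0.5643 -0.0071] turn [-0.001   0.0008  0.0003]
```

Emit:
jog_arm(targets=[10, 0.001, 0.04, 0, 0, 0, 0, 10, 0.004, 0.12, 0, 0, 0, 0, 10, 0.008, 0.21, 0, 0, 0, 0, 10, 0.012, 0.3, 0, 0, 0, 0, 10, 0.015, 0.39, 0, 0, 0, 0])

```text
time_s: 27.47
ee_pos: [497.7, 115.3, 175.4]
orientation: [-0.001, 0.109, 0.994, -0.001]
force: [1.1, 0.5, -0.3]
width: 24.3
grasp_force: 30.0
```

Emit:
jog_arm(targets=[10, 0.001, 0.08, 0, 0, 0, 0, 10, 0.002, 0.13, 0, 0, 0, 0, 10, 0.002, 0.16, 0, 0, 0, 0, 10, 0.002, 0.174, 0, 0, 0, 0, 10, 0.002, 0.174, 0, 0, 0, 0])

```text
time_s: 27.88
ee_pos: [512.3, 182.1, 175.7]
orientation: [-0.001, 0.108, 0.994, -0.001]
force: [0.3, 0.1, -0.2]
width: 24.9
grasp_force: 30.0
```

Run:
```python
from h import *
manip.camera("side")
to([512.4,182,150],77.5,0)
s=manip.sense();p=np.array(s["ee_pos"])
im=manip.camera("side")[:,:,::-1];cv2.imwrite("pics/ins.png",im)
for c in ("flap_front","slot","retain_box"):
    print(c,[(np.round(d["box"]).tolist(),round(d["conf"],2)) for d in manip.find_in("side",c)])
b=pix("side",[p[0],p[1],p[2]-21]);x,y=int(b[0]),int(b[1])
hsv=cv2.cvtColor(im,cv2.COLOR_BGR2HSV);m=cv2.inRange(hsv,(3,140,50),(15,255,255))[y-20:y+15,x-18:x+18]
ys,xs=np.nonzero(m);print(b,len(xs),xs.min()+x-18,xs.max()+x-18,ys.min()+y-20,ys.max()+y-20)
mb=cv2.inRange(hsv,(105,120,60),(125,255,255))
for v in range(y-2,145,4):
    u=np.nonzero(mb[v,270:360])[0]+270
    if len(u):
        g=np.nonzero(np.diff(u)>3)[0];print(v,u[0],[(u[k],u[k+1]) for k in g],u[-1])
# where the seam should be at world
c=np.array([512.4,182.]);ay=np.array([.216,.976]);print([pix("side",[*(c+ay*k),132]).round(1) for k in(-95,-75,-50,-25,0)])
ax=np.array([.976,-.216]);print([(pix("side",[*(c+ay*-50+ax*k),132])[0].round(1)) for k in(-52,-23,23,52)])
```

```text
pos [512.3 181.3 175.9] t 27.93 j [ 0.26  0.36  1.69 -0.    1.09 -1.1 ] F [-0.3 -0.8 -1.3] 
 shift [0.     0.0019 0.0647] turn [-0.0013 -0.0003  0.0003]
flap_front [([301.0, 114.0, 15.0, 26.0], 0.62)]
slot []
retain_box [([288.0, 101.0, 53.0, 79.0], 0.79)]
[314.84712997 113.08010589] 58 311 318 103 115
111 301 [(np.int64(308), np.int64(328))] 336
115 300 [(np.int64(306), np.int64(327))] 335
119 298 [(np.int64(305), np.int64(326))] 334
123 297 [(np.int64(303), np.int64(325))] 333
127 295 [(np.int64(302), np.int64(324))] 332
131 293 [(np.int64(300), np.int64(322))] 331
135 295 [(np.int64(302), np.int64(321))] 330
139 297 [(np.int64(324), np.int64(328))] 329
[array([308.8, 139.5]), array([310.2, 135.2]), array([311.8, 130. ]), array([313.4, 125.1]), array([314.9, 120.3])]
[np.float64(292.7), np.float64(303.3), np.float64(320.3), np.float64(331.1)]
```

The slot's middle projects at px 311.8 and shows at about 312. The vial shows at 315 against 314.9 predicted, so they line up. I'll lower it through the flaps.

Emit:
jog_arm(targets=[10, 0, 0.001, 0.015, 0, 0, 0, 10, 0, 0.001, 0.03, 0, 0, 0, 10, 0, 0.001, 0.045, 0, 0, 0, 10, 0, 0.001, 0.055, 0, 0, 0, 10, 0, 0.001, 0.06, 0, 0, 0])

```text
time_s: 28.55
ee_pos: [512.3, 182.1, 151.4]
orientation: [-0.001, 0.109, 0.994, -0.001]
force: [0.3, -0.2, -0.5]
width: 24.5
grasp_force: 30.0
```

Emit:
jog_arm(targets=[10, 0, 0, 0.006, 0, 0, 0, 10, 0, 0, 0.012, 0, 0, 0, 10, 0, 0, 0.018, 0, 0, 0, 10, 0, 0, 0.024, 0, 0, 0, 10, 0, 0, 0.03, 0, 0, 0])

```text
time_s: 28.97
ee_pos: [513.0, 182.3, 140.6]
orientation: [0.0, 0.109, 0.994, -0.001]
force: [0.2, 1.2, 2.6]
width: 24.9
grasp_force: 30.0
```

Emit:
jog_arm(targets=[10, 0, 0, 0.006, 0, 0, 0, 10, 0, 0, 0.012, 0, 0, 0, 10, 0, 0, 0.018, 0, 0, 0, 10, 0, 0, 0.024, 0, 0, 0, 10, 0, 0, 0.03, 0, 0, 0])

```text
time_s: 29.38
ee_pos: [512.5, 182.1, 128.0]
orientation: [-0.0, 0.109, 0.994, -0.001]
force: [0.9, -0.3, 0.7]
width: 24.2
grasp_force: 30.0
```

Emit:
jog_arm(targets=[10, 0, 0, 0.01, 0, 0, 0, 10, 0, 0, 0.02, 0, 0, 0, 10, 0, 0, 0.03, 0, 0, 0, 10, 0, 0, 0.04, 0, 0, 0, 10, 0, 0, 0.05, 0, 0, 0])

```text
time_s: 29.8
ee_pos: [512.6, 182.1, 107.9]
orientation: [-0.0, 0.109, 0.994, -0.001]
force: [-0.5, 0.4, 0.6]
width: 24.6
grasp_force: 30.0
```

Emit:
jog_arm(targets=[10, 0, 0, 0.01, 0, 0, 0, 10, 0, 0, 0.02, 0, 0, 0, 10, 0, 0, 0.03, 0, 0, 0, 10, 0, 0, 0.04, 0, 0, 0, 10, 0, 0, 0.05, 0, 0, 0])

```text
time_s: 30.22
ee_pos: [512.7, 182.1, 88.1]
orientation: [0.0, 0.109, 0.994, -0.001]
force: [-0.4, -0.4, 1.1]
width: 24.5
grasp_force: 30.0
```

Emit:
jog_arm(targets=[10, 0, 0, 0.004, 0, 0, 0, 10, 0, 0, 0.008, 0, 0, 0, 10, 0, 0, 0.0115, 0, 0, 0, 10, 0, 0, 0.015, 0, 0, 0, 10, 0, 0, 0.015, 0, 0, 0])

```text
time_s: 30.63
ee_pos: [512.5, 182.1, 82.2]
orientation: [-0.0, 0.109, 0.994, -0.001]
force: [0.6, 0.4, -1.4]
width: 25.1
grasp_force: 30.0
```

Emit:
jog_arm(targets=[10, 0, 0, 0.003, 0, 0, 0, 10, 0, 0, 0.006, 0, 0, 0, 10, 0, 0, 0.009, 0, 0, 0, 10, 0, 0, 0.0115, 0, 0, 0, 10, 0, 0, 0.0115, 0, 0, 0])

```text
time_s: 31.05
ee_pos: [512.6, 182.0, 77.7]
orientation: [-0.0, 0.109, 0.994, -0.001]
force: [-0.2, -0.3, -0.4]
width: 24.5
grasp_force: 31.8
```

Emit:
jog_arm(targets=[10, 0, 0, 0.003, 0, 0, 0, 10, 0, 0, 0.006, 0, 0, 0, 10, 0, 0, 0.009, 0, 0, 0, 10, 0, 0, 0.0125, 0, 0, 0, 10, 0, 0, 0.0125, 0, 0, 0])

```text
time_s: 31.47
ee_pos: [512.5, 182.0, 72.5]
orientation: [-0.0, 0.109, 0.994, -0.001]
force: [1.0, 0.2, -0.8]
width: 24.6
grasp_force: 31.8
```

Emit:
jog_arm(targets=[10, 0, 0, 0.003, 0, 0, 0, 10, 0, 0, 0.006, 0, 0, 0, 10, 0, 0, 0.009, 0, 0, 0, 10, 0, 0, 0.0115, 0, 0, 0, 10, 0, 0, 0.0115, 0, 0, 0])

```text
time_s: 31.88
ee_pos: [512.6, 182.0, 68.1]
orientation: [-0.0, 0.109, 0.994, -0.001]
force: [-0.4, 1.2, 0.5]
width: 24.4
grasp_force: 32.1
```

Emit:
jog_arm(targets=[10, 0, 0, 0.003, 0, 0, 0, 10, 0, 0, 0.006, 0, 0, 0, 10, 0, 0, 0.009, 0, 0, 0, 10, 0, 0, 0.01, 0, 0, 0, 10, 0, 0, 0.01, 0, 0, 0])

```text
time_s: 32.3
ee_pos: [512.8, 182.1, 64.4]
orientation: [0.0, 0.109, 0.994, -0.001]
force: [-1.2, -0.1, 4.6]
width: 24.3
grasp_force: 31.6
```

Emit:
jog_arm(targets=[10, 0, 0, 0, 0, 0, 0, 10, 0, 0, 0, 0, 0, 0])

```text
time_s: 32.47
ee_pos: [512.8, 182.1, 64.4]
orientation: [0.0, 0.109, 0.994, -0.001]
force: [0.5, 0.2, 5.2]
width: 24.5
grasp_force: 31.6
```

Emit:
jog_arm(targets=[10, 0, 0, 0.0012, 0, 0, 0, 10, 0, 0, 0.0025, 0, 0, 0, 10, 0, 0, 0.0025, 0, 0, 0, 10, 0, 0, 0.0025, 0, 0, 0])

```text
time_s: 32.8
ee_pos: [512.8, 182.1, 63.4]
orientation: [0.0, 0.109, 0.994, -0.001]
force: [-1.3, -0.6, 6.1]
width: 24.6
grasp_force: 31.5
```

The force climbs softly at about 1 N/mm, so this is the sprung pad. I'll ease to about 4.5 N, let go and hold.

Emit:
jog_arm(targets=[10, 0, 0, -0.002, 0, 0, 0, 10, 0, 0, -0.0037, 0, 0, 0, 10, 0, 0, -0.0037, 0, 0, 0])

```text
time_s: 33.05
ee_pos: [512.6, 182.1, 64.7]
orientation: [0.0, 0.109, 0.994, -0.001]
force: [-0.5, 1.4, 3.0]
width: 24.6
grasp_force: 32.2
```

Emit:
jog_arm(targets=[28, 0, 0, 0, 0, 0, 0, 32, 0, 0, 0, 0, 0, 0, 40, 0, 0, 0, 0, 0, 0, 46, 0, 0, 0, 0, 0, 0, 46, 0, 0, 0, 0, 0, 0])

```text
time_s: 33.47
ee_pos: [512.5, 182.0, 64.5]
orientation: [-0.0, 0.109, 0.994, -0.001]
force: [-0.1, 0.2, -0.6]
width: 44.5
grasp_force: 1.7
```

Emit:
jog_arm(targets=[46, 0, 0, -0.01, 0, 0, 0, 46, 0, 0, -0.025, 0, 0, 0, 46, 0, 0, -0.045, 0, 0, 0, 46, 0, 0, -0.065, 0, 0, 0, 46, 0, 0, -0.085, 0, 0, 0])

```text
time_s: 33.88
ee_pos: [513.0, 182.2, 100.1]
orientation: [0.001, 0.109, 0.994, -0.001]
force: [0.1, 0.1, 0.7]
width: 45.9
grasp_force: 0.8
```

Emit:
jog_arm(targets=[46, 0, 0, -0.03, 0, 0, 0, 46, 0, 0, -0.06, 0, 0, 0, 46, 0, 0, -0.1, 0, 0, 0, 46, 0, 0, -0.16, 0, 0, 0, 46, 0, 0, -0.24, 0, 0, 0])

```text
time_s: 34.3
ee_pos: [511.9, 182.1, 195.4]
orientation: [-0.001, 0.109, 0.994, -0.001]
force: [0.6, 0.3, 0.2]
width: 45.8
grasp_force: 0.0
```

Emit:
jog_arm(targets=[46, 0.1, 0, 0, 0, 0, 0, 46, 0.2, 0, 0, 0, 0, 0, 46, 0.3, 0, 0, 0, 0, 0, 46, 0.4, 0, 0, 0, 0, 0, 46, 0.4, 0, 0, 0, 0, 0])

```text
time_s: 34.72
ee_pos: [351.3, 217.2, 195.3]
orientation: [-0.001, 0.108, 0.994, -0.001]
force: [1.5, -0.2, -0.4]
width: 45.7
grasp_force: 0.0
```

Run:
```python
from h import *
for c in("top","side"):
    im=manip.camera(c)[:,:,::-1].copy();cv2.imwrite(f"pics/end_{c}.png",im);o=cv2.imread(f"pics/{c}0.png")
    for d in manip.find_in(c,"vial_2"):
        b=np.array(d["box"]);print(c,b.round(),round(d["conf"],2))
    print([(np.round(d["box"]).tolist(),round(d["conf"],2)) for d in manip.find_in(c,"flap_front")])
    x0,y0,x1,y1=(165,183,262,248) if c=="top" else (286,98,342,182)
    a=im[y0:y1,x0:x1].astype(int);bb=o[y0:y1,x0:x1].astype(int);df=np.abs(a-bb).max(2);print(c,"box diff >50:",(df>50).sum(),"mean",df.mean().round(1))
    hsv=cv2.cvtColor(im,cv2.COLOR_BGR2HSV);m=cv2.inRange(hsv,(3,140,50),(15,255,255));n,l,st,_=cv2.connectedComponentsWithStats(m);print("amber",[st[k].tolist() for k in range(1,n) if st[k,4]>6])
s=manip.sense();print(np.round(s["ee_pos"],1),s["time_s"],s["width"],np.round(s["force"],1))
```

```text
top [407. 230.  18.  10.] 0.65
top [401. 205.  12.  13.] 0.65
[([179.0, 206.0, 60.0, 23.0], 0.94)]
top box diff >50: 53 mean 9.9
amber [[81, 94, 4, 3, 7], [267, 280, 13, 7, 32], [252, 284, 8, 7, 19]]
side [290. 309.  16.  24.] 0.86
side [323. 293.  17.  23.] 0.77
side [297. 224.   7.  19.] 0.7
side [314. 108.  11.  27.] 0.66
side [285. 250.  10.  22.] 0.62
[([303.0, 106.0, 17.0, 36.0], 0.52)]
side box diff >50: 94 mean 4.2
amber [[403, 77, 3, 6, 7], [248, 174, 3, 5, 7], [247, 180, 6, 4, 10], [248, 186, 6, 8, 20], [544, 357, 14, 12, 38], [539, 368, 11, 7, 25]]
[357.5 216.8 194.9] 35.0167 45.87819959617294 [ 0.3 -0.2 -1. ]
```

Run:
```python
import cv2,numpy as np
for c,(x0,y0,x1,y1) in dict(top=(165,183,262,248),side=(286,98,342,182)).items():
    a=cv2.imread(f"pics/end_{c}.png");o=cv2.imread(f"pics/{c}0.png")
    df=np.abs(a.astype(int)-o).max(2)[y0:y1,x0:x1];ys,xs=np.nonzero(df>50);print(c,np.percentile(xs+x0,[0,25,50,75,100]),np.percentile(ys+y0,[0,25,50,75,100]))
a=cv2.imread("pics/end_side.png",0);o=cv2.imread("pics/side0.png",0)
for v in(112,118,124,130,136):print(v,a[v,298:332:2],o[v,298:332:2])
```

```text
top [225. 232. 234. 236. 239.] [241. 244. 245. 247. 247.]
side [286. 287. 288. 289. 291.] [142.   158.25 163.   167.   171.  ]
112 [167  92  69  68  68  85 113 153 151 131  54 143 154 152 110  62  68] [169  92  63  68  67  87 114 152 152 131  56 143 151 153 108  59  66]
118 [ 83  69  67  68  98 117 152 152 130  35 145 150 150 135  67  69  66] [ 81  66  67  66 101 119 152 153 132  36 143 153 150 136  70  66  70]
124 [ 67  65  66 102 124 152 150 132  46 137 152 148 138  72  65  68  70] [ 67  70  67 100 124 151 151 132  49 137 151 149 137  70  68  67  67]
130 [ 69  69 117 144 151 151 132  73 128 152 151 150  77  66  67  65  66] [ 69  67 116 144 152 151 132  38 131 151 151 151  81  70  70  69  70]
136 [ 69  65  67  68  71  78  69  64 105  95 109  67  66  66  66  69  61] [ 67  66  65  65  74  74  69  64 103  97 106  64  65  67  68  68  59]
```

The slot and flaps look just as they did at the start, so the flaps have shut. The only differences are arm shadow outside the box. The other vials have not moved, and the arm touches nothing.

```bash
python3 -c "
from station import manip
print(manip.finish_job())"
```

```text
the job is handed in; nothing more can be done
None
```

The amber vial with the white cap is in the retain-sample box: it was released with about 3 N showing on the sprung pad, the flaps are shut over it, and the other vials look undisturbed; on my first grip it slipped and fell over, so I stood it up and re-gripped it, and the fingers once pressed about 49 N on the bench.

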